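# Make up two practical kits in the teaching laboratory

## Robot

A 6-joint arm with a two-finger parallel gripper is mounted at the origin on the work surface. World frame = base frame: x ahead of the robot, y to its left, z up, the work surface at z = 0. Lengths are in m, angles in degrees, forces in N, time in s.
With the tool pointing down it reaches from about 0.35 to 0.875 m from the base axis. Payload 4.2 kg.
Tool frame: the origin (TCP) lies midway between the tips of the shut fingers; the grasp point (between the pads) lies 19 mm behind it; z points along the fingers, y is the line along which they close (so a half turn about z gives the same grasp; the last joint's range is limited). The gripper opens to 87 mm and grips with 3 to 60 N. Pads are 19 mm wide; open, the fingers measure 117 mm over their backs; the gripper's body (75 mm by 190 mm) begins 51 mm behind the grasp point.
Start: joints at [85.004, 22.042, 0.453, 0, -68.411, -14.817], TCP at [0.212, 0.588, 0.223] pointing down, gripper open.
Joint ranges: [-179.83, 179.83], [-69.29, 118.12], [-61.27, 80.66], [-181.25, 117.63], [-171.15, -9.14], [-177.46, 177.46]. Speed limits (degrees/s): [159.86, 159.86, 180, 180, 180, 180].

## Interface

Orientations are given as [roll, pitch, yaw] about the fixed x, y, z axes, in that order (R = Rz(yaw) Ry(pitch) Rx(roll)).
In Python, from workcell import env gives the robot as it stands. The module is installed in compiled form; this text tells all that it offers. Calls block until the motion is done:
- env.goto(position, orientation): joint-space move of the TCP to a pose.
- env.move_straight(position, rotation=None, rate=0.15, force_limit=None): straight line of the TCP; rotation=None keeps the orientation; rate is the mean speed in m/s. With force_limit (N) it stops when the force on the tool has changed by that much, and returns True; else False.
- env.set_joints(angles): joint-space move.
- env.gripper_to(opening, grasp_force=None): opening from 0.0 (shut) to 1.0 (fully open); grasp_force is the grip in N (None keeps the last); returns when the fingers have stopped.
- env.dwell(seconds).
- env.inverse_kinematics(position, orientation): joint angles nearest the present ones, or None.
- env.read_state(): the state.
- env.grab_frame(name): name is "side" or "top" or "wrist"; returns a dict with "image" (400x640x3 uint8, blue, green, red), "fx", "fy", "cx", "cy" (pixels), "position" and "orientation" of the camera in the world. Camera axes: x right, y up, looking along -z (the intrinsics and any distortion apply to the point x, -y, -z); pixel columns grow to the right and rows downward; lengths in m; the calibration is good to about 2 mm. A picture is of the moment at which its call begins. There is no depth.
A pose or a line that the arm cannot do raises env.Unreachable and nothing moves.
- env.close_job(): hands the job in; it is judged then, once.
Trained networks look in a picture, given as the dict that the camera call returned (one of the last four; its "shot" number tells which), for a name from the list of things; names that differ only in an ending like _2 or _b are one class to them, and where a whole thing is asked for, a point or a joint stands for the part that bears it (a point fixed in the world has none). Each returns a list of dicts, best first, with "score" (0 to 1); they miss things now and then, are a little off and sometimes report something else, mostly with a low value. They report only what shows in the picture. A call takes as long as a camera call.
- env.search_frame(picture, thing): "xyz" ([x, y, z] in m, in world coordinates, good to about 4 mm: the middle of the surface that is visible of it).
- env.trace(picture, thing): "mask" (400x640 bool, what is visible of it).
The state is a dict: "clock": time; "joint_positions": joint angles; "qvel": joint speeds; "joint_torque": joint torques, N m; "position": TCP position; "tool_rot": TCP orientation; "force": force on the tool from outside, world axes, zero at the start; "wrist_torque": the same for the moment, N m; "opening": opening from 0.0 (shut) to 1.0 (fully open); "finger_force": force on a finger pad.
Only numpy, scipy, OpenCV 4.12 (cv2) and the standard library are available. Lean on these libraries where they do the work, as an engineer would, in place of code of your own. Each camera call takes 0.05 s, during which the arm holds its last target. There are 200 camera calls.

## Task

Make up the two kits for the next practical: in the blue tray, the red-capped bottle goes on the black pad and the porcelain crucible in the plain blue compartment; in the green tray, the yellow-capped bottle goes on the black pad and the brass weight in the plain green compartment. Stand each upright and flat on the floor of its compartment, clear of the rim. Leave the spare white-capped bottle and the black stopper standing where they are, and do not disturb the beaker or the pipette bulb.

Things in the scene. Friction and masses are not known exactly. Their poses are not given: they have to be found in the camera images.
- red_bottle_mid (a point): small amber glass bottle with a red screw cap and a white paper band: round body 40 mm across up to 48 mm high, then a short shoulder and a 31 mm wide cap, 68 mm high in all, about 80 g. This point is on its axis, half-way up (34 mm above its underside); z is its axis, up.
- yellow_bottle_mid (a point): small amber glass bottle with a yellow screw cap and a white paper band: round body 40 mm across up to 48 mm high, then a short shoulder and a 31 mm wide cap, 68 mm high in all, about 80 g. This point is on its axis, half-way up (34 mm above its underside); z is its axis, up.
- white_bottle_mid (a point): small amber glass bottle with a white screw cap and a white paper band: round body 40 mm across up to 48 mm high, then a short shoulder and a 31 mm wide cap, 68 mm high in all, about 80 g. Spare, not needed. This point is on its axis, half-way up (34 mm above its underside); z is its axis, up.
- crucible_mid (a point): white porcelain crucible, an open round cup 54 mm high, 35 mm across at the foot, 41 mm at the rim, wall 3 mm, about 60 g. This point is on its axis, half-way up (27 mm above its underside); z is its axis, up.
- weight_mid (a point): brass balance weight: round body 38 mm across and 38 mm high, then a neck and a 24 mm wide knob on top, 54 mm high in all, about 0.4 kg. This point is on its axis, half-way up (27 mm above its underside); z is its axis, up.
- stopper_mid (a point): black rubber stopper standing upright, 54 mm high, 37 mm across at the foot, 43 mm at the top. Spare, not needed. This point is on its axis, half-way up (27 mm above its underside); z is its axis, up.
- blue_tray: blue plastic kit tray, fixed to the bench, 164 x 80 mm. Origin at the centre of its underside; x along its length, z up. Two square compartments, 70 x 70 mm inside, side by side along x, with a 14 mm wide divider between them: the one with the black pad is centred at x = +42 mm, the plain blue one at x = -42 mm (both y = 0). Compartment floors are 4 mm above the bench; rims and divider are 9 mm above the bench.
- green_tray: green plastic kit tray, fixed to the bench, 164 x 80 mm. Origin at the centre of its underside; x along its length, z up. Two square compartments, 70 x 70 mm inside, side by side along x, with a 14 mm wide divider between them: the one with the black pad is centred at x = +42 mm, the plain green one at x = -42 mm (both y = 0). Compartment floors are 4 mm above the bench; rims and divider are 9 mm above the bench.
- beaker_mid (a point): empty clear glass beaker, 54 mm across and 72 mm high, a bystander. This point is on its axis, half-way up; z up.
- bulb_mid (a point): blue pipette bulb standing with its nozzle up, 56 mm across and 85 mm high, a bystander. This point is on its axis, half-way up; z up.

How it is judged:
By the outcome, as a careful person would: the job done as asked, in the order asked, and still so for the second after the job is handed in, with the robot touching nothing.
It also fails if it takes over 109 s, if anything falls off the work surface, if the arm or the gripper's body presses on something with over 40 N, if the wrist force passes 120 N, or if a joint passes its speed limit or range.

## Working session

There is one attempt and no reset: what is moved stays moved. The work goes in short steps, each a Python script; the robot and the scene stay as the last script left them, time stands still between calls to the robot, and variables do not carry over. Pictures are saved under pics/ and viewed, at most 14 in all, crops included, and the job is handed in when it is done.

```bash
mkdir -p pics; python3 - <<'E'
from workcell import env
import cv2
s=env.read_state(); print(s["clock"],s["position"],s["tool_rot"],s["opening"])
for n in ["top","side"]:
    f=env.grab_frame(n); cv2.imwrite(f"pics/{n}0.png",f["image"])
    print(n,f["fx"],f["fy"],f["cx"],f["cy"],f["position"],f["orientation"],[k for k in f])
    for t in ["red_bottle_mid","yellow_bottle_mid","white_bottle_mid","crucible_mid","weight_mid","stopper_mid","blue_tray","green_tray","beaker_mid","bulb_mid"]:
        print(t,[(round(float(d["score"]),2),[round(float(v),3) for v in d["xyz"]]) for d in env.search_frame(f,t)][:3])
print(env.read_state()["clock"])
E
```

```text
0.0 [0.21162412 0.58742167 0.22146748] [ 1.79873323e+02 -4.57158016e-03 -1.98255260e+01] 1.0026062753620526
top 474.538075552034 474.538075552034 318.38446303410893 197.0055579169872 [ 0.36382477 -0.00230438  1.05905653] [ 12.45936407   0.20001734 -88.97119292] ['image', 'fx', 'fy', 'cx', 'cy', 'position', 'orientation', 'shot']
red_bottle_mid [(0.61, [0.485, -0.26, 0.006]), (0.59, [0.68, 0.057, 0.054])]
yellow_bottle_mid [(0.79, [0.458, 0.063, 0.07])]
white_bottle_mid [(0.73, [0.442, -0.056, 0.065]), (0.6, [0.456, 0.068, 0.071])]
crucible_mid [(0.84, [0.581, 0.05, 0.026])]
weight_mid [(0.69, [0.568, -0.054, 0.04])]
stopper_mid [(0.74, [0.694, -0.07, 0.056])]
blue_tray [(0.91, [0.466, 0.244, 0.003])]
green_tray [(0.88, [0.484, -0.259, 0.004])]
beaker_mid [(0.91, [0.724, 0.289, 0.046])]
bulb_mid [(0.95, [0.722, -0.268, 0.048])]
side 477.6673605537126 477.6673605537126 330.67937389914204 192.38186580983947 [ 0.22992439 -0.46639115  0.76517487] [ 40.68501238  -0.21561824 -36.39134128] ['image', 'fx', 'fy', 'cx', 'cy', 'position', 'orientation', 'shot']
red_bottle_mid [(0.89, [0.683, 0.048, 0.043])]
yellow_bottle_mid [(0.57, [0.452, 0.06, 0.05])]
white_bottle_mid [(0.6, [0.444, -0.065, 0.046])]
crucible_mid [(0.84, [0.578, 0.046, 0.041])]
weight_mid [(0.83, [0.571, -0.068, 0.037])]
stopper_mid [(0.58, [0.688, -0.077, 0.053])]
blue_tray [(0.69, [0.467, 0.243, 0.009]), (0.37, [0.445, -0.068, 0.049])]
green_tray [(0.61, [0.489, -0.265, 0.001])]
beaker_mid [(0.91, [0.714, 0.277, 0.051])]
bulb_mid [(0.59, [0.718, -0.28, 0.043])]
1.1
```

View pics/top0.png

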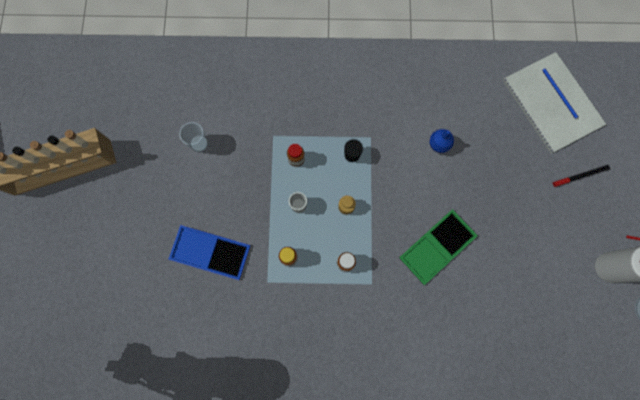

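View pics/side0.png

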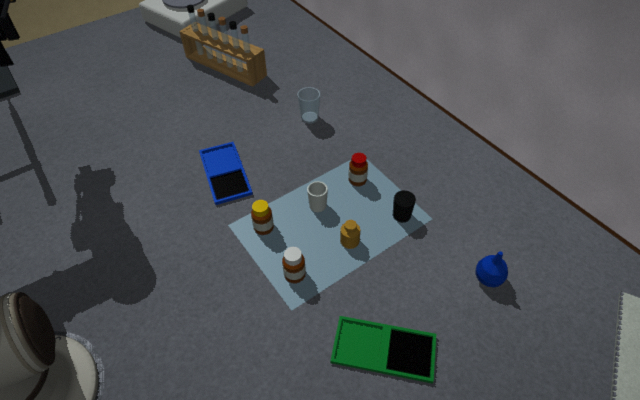

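The top view shows the six items on the mat: red (296,155), stopper (353,150), crucible (298,202), weight (347,205), yellow (288,256), white (347,261). The blue tray is at (210,252) with its pad to the right, and the green tray at (440,247) with its pad to the upper right. The side view agrees. The networks' 0.61 "red" hit in the green tray is wrong. Next I'll fit the geometry to the masks from both cameras.

```bash
cat > h.py <<'E'
from workcell import env
import numpy as np, cv2
from scipy.spatial.transform import Rotation as R
from scipy.optimize import least_squares
BOT=[(20,0),(20,48),(15.5,53),(15.5,68)]
PROF=dict(red_bottle_mid=BOT,yellow_bottle_mid=BOT,white_bottle_mid=BOT,crucible_mid=[(17.5,0),(20.5,54)],
 weight_mid=[(19,0),(19,38),(12,44),(12,54)],stopper_mid=[(18.5,0),(21.5,54)])
def proj(f,P):
    c=R.from_euler("xyz",f["orientation"],degrees=True).inv().apply(np.atleast_2d(P)-f["position"])
    return np.c_[f["cx"]+f["fx"]*c[:,0]/-c[:,2], f["cy"]-f["fy"]*c[:,1]/-c[:,2]]
def ray(f,uv,z):
    d=R.from_euler("xyz",f["orientation"],degrees=True).apply([(uv[0]-f["cx"])/f["fx"],-(uv[1]-f["cy"])/f["fy"],-1])
    return f["position"]+d*(z-f["position"][2])/d[2]
def cent(q):  # centroid and second moments of hull
    m=cv2.moments(cv2.convexHull(q.astype(np.float32))); return np.array([m["m10"]/m["m00"],m["m01"]/m["m00"]])
def mask(f,t,near=None):
    ds=env.trace(f,t); out=[]
    for d in ds[:4]:
        v,u=np.nonzero(d["mask"]); out.append((d["score"],np.array([u.mean(),v.mean()]),d["mask"]))
    if near is not None: out=[o for o in out if np.linalg.norm(o[1]-near)<15]
    return out[0] if out else None
def fit(fs,t,x0,base=0.0):
    a=np.linspace(0,2*np.pi,40)
    pts=np.concatenate([np.c_[r*np.cos(a),r*np.sin(a),0*a+h] for r,h in PROF[t]])/1000
    obs=[(f,mask(f,t,cent(proj(f,pts+[*x0,base])))) for f in fs]
    obs=[(f,m) for f,m in obs if m]
    def res(p): return np.concatenate([cent(proj(f,pts+[*p,base]))-m[1] for f,m in obs])
    s=least_squares(res,x0); return s.x,s.fun,[round(float(m[0]),2) for f,m in obs]
def fit_tray(fs,t,p0):
    c=np.array([[x,y] for x in(-.082,.082) for y in(-.04,.04)])
    def P(p): return np.concatenate([np.c_[c@R.from_euler("z",p[2]).as_matrix()[:2,:2].T+p[:2],np.full(4,z)] for z in(0,.009)])
    obs=[(f,mask(f,t,cent(proj(f,P(p0))))) for f in fs]
    obs=[(f,m) for f,m in obs if m]
    def mom(m): return np.array([m["m10"]/m["m00"],m["m01"]/m["m00"],m["mu20"]/m["m00"]/20,m["mu02"]/m["m00"]/20,m["mu11"]/m["m00"]/20])
    def hull(q): return cv2.convexHull(q.astype(np.float32))
    def res(p): return np.concatenate([mom(cv2.moments(hull(proj(f,P(p)))))-mom(cv2.moments(hull(np.argwhere(m[2])[:,::-1]))) for f,m in obs])
    s=least_squares(res,p0,x_scale=[.01,.01,.1]); return s.x,s.fun,[round(float(m[0]),2) for f,m in obs]
E
python3 - <<'E'
from h import *
np.set_printoptions(precision=4,suppress=True)
fs=[env.grab_frame("top"),env.grab_frame("side")]
for t,x in dict(red_bottle_mid=(.683,.053),yellow_bottle_mid=(.456,.063),white_bottle_mid=(.443,-.06),crucible_mid=(.58,.048),weight_mid=(.57,-.06),stopper_mid=(.69,-.073)).items():
    print(t,*fit(fs,t,x))
for t,p in dict(blue_tray=(.466,.244,np.radians(-110)),green_tray=(.486,-.262,np.radians(-46))).items():
    s=fit_tray(fs,t,p); print(t,s[0],np.degrees(s[0][2]),s[1],s[2])
E
```

```text
red_bottle_mid [0.6883 0.0584] [ 0.084  -0.6363 -0.839   0.4879] [0.77, 0.58]
yellow_bottle_mid [0.4593 0.068 ] [ 0.3785 -0.3817 -0.5774 -0.0619] [0.61, 0.87]
white_bottle_mid [ 0.4496 -0.0581] [ 0.2027 -0.5688 -0.5171  0.1683] [0.87, 0.83]
crucible_mid [0.5795 0.0501] [-0.  0.] [0.71]
weight_mid [ 0.5772 -0.0592] [ 0.4575 -0.6628 -0.6222  0.0198] [0.82, 0.6]
stopper_mid [ 0.7002 -0.0713] [ 0.4376 -0.6221 -0.9823  0.2507] [0.62, 0.9]
blue_tray [ 0.4682  0.245  -1.8983] -108.76725157345663 [ 0.1279 -0.5701 -0.6455  0.6165  0.9949 -0.6228  0.1864 -0.1822  0.9448
 -0.7833] [0.97, 0.78]
green_tray [ 0.4882 -0.2622 -0.8026] -45.985464080718494 [-0.2385  0.0489 -0.2162  1.0247 -0.4203 -1.705   0.2294  0.4926 -0.5582
 -0.9921] [0.84, 0.82]
```

```bash
cat >> h.py <<'E'
TR=dict(blue=(.4682,.245,-108.77),green=(.4882,-.2622,-45.99))
def comp(tray,side):
    x,y,a=TR[tray]; return np.array([x,y])+side*.042*np.array([np.cos(np.radians(a)),np.sin(np.radians(a))])
def down(p,z,yaw):  # goto tool-down, choosing the half turn nearest in joint space
    q0=np.array(env.read_state()["joint_positions"]); best=None
    for w in (yaw,yaw+180):
        q=env.inverse_kinematics([*p,z],[180,0,w])
        if q is not None and (best is None or abs(np.array(q)-q0).max()<best[0]): best=(abs(np.array(q)-q0).max(),w)
    env.goto([*p,z],[180,0,best[1]])
def pick(t,xy,h,force,yaw=0,zt=.2):
    env.gripper_to(.8); down(xy,zt,yaw)
    f=env.grab_frame("wrist"); cv2.imwrite(f"pics/w_{t}.png",f["image"])
    try: w=fit([f],t,xy); print("wrist",w)
    except Exception as e: w=None; print("no wrist fit",e)
    if w and np.linalg.norm(w[0]-xy)<.007: xy=(w[0]+np.array(xy))/2
    print("hit",env.move_straight([*xy,h-.019],rate=.12,force_limit=8))
    env.gripper_to(0.0,grasp_force=force)
    s=env.read_state(); print("grip",s["opening"],s["finger_force"],s["position"])
    env.move_straight([*xy,zt],rate=.2)
    s=env.read_state(); print("lift",s["opening"],s["finger_force"],s["force"],s["clock"])
def place(tray,side,h,zt=.2):
    xy=comp(tray,side); down(xy,zt,TR[tray][2])
    z=h-.019+.004
    env.move_straight([*xy,z+.01],rate=.15)
    print("touch",env.move_straight([*xy,z-.003],rate=.03,force_limit=3),env.read_state()["position"][2]-z)
    env.gripper_to(.75); env.move_straight([*xy,zt],rate=.2)
    s=env.read_state(); print("placed",xy,s["clock"])
E
python3 - <<'E'
from h import *
pick("red_bottle_mid",(.6883,.0584),.030,15)
E
```

```text
wrist (array([0.69105174, 0.05832168]), array([ 8.63476714e-07, -2.72078375e-06]), [0.8])
hit False
grip 0.45611998032475853 14.995171073824167 [0.68968448 0.05835718 0.01105279]
lift 0.4562929059675835 14.993067174218595 [ 0.37861227 -0.25248846 -0.63199693] 8.7083
```

```bash
python3 - <<'E'
from h import *
place("blue",1,.030)
pick("crucible_mid",(.5795,.0501),.032,10)
E
```

```text
touch True -0.0005059635188116168
placed [0.45468566 0.20523365] 13.3167
wrist (array([0.57966781, 0.04970722]), array([2.08860661e-06, 1.71243818e-06]), [0.7])
hit False
grip 0.4579021379909348 9.988922834818368 [0.57963776 0.0499304  0.01307743]
lift 0.4553481796107046 9.996830772170142 [-0.19333421  0.73720762 -1.43266939] 18.075
```

```bash
python3 - <<'E'
from h import *
place("blue",-1,.032)
f=env.grab_frame("wrist"); cv2.imwrite("pics/blue_w.png",f["image"])
f=env.grab_frame("top"); print(fit([f],"crucible_mid",comp("blue",-1),.004),fit([f],"red_bottle_mid",comp("blue",1),.004))
pick("yellow_bottle_mid",(.4593,.068),.030,15)
E
```

```text
touch True -0.0007706384012735844
placed [0.48171434 0.28476635] 22.5917
(array([0.47876793, 0.28421838]), array([1.40479497e-06, 1.38964779e-06]), [0.66]) (array([0.4528287 , 0.20658433]), array([-4.98098615e-07,  7.56859151e-07]), [0.68])
wrist (array([0.46162904, 0.06915327]), array([6.59318289e-07, 4.59086976e-07]), [0.8])
hit False
grip 0.4578987224204899 14.997382394503802 [0.4605064  0.06859437 0.01107924]
lift 0.45189423328094186 14.995432725409046 [-0.57655028 -0.18688022 -1.20905158] 27.6167
```

View pics/blue_w.png

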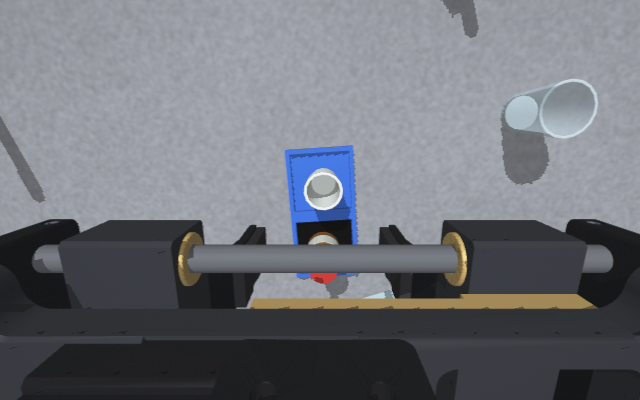

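The crucible (323,190) stands upright in the plain blue compartment and the red bottle (323,260) is on the pad. The beaker hasn't moved.

```bash
python3 - <<'E'
from h import *
place("green",1,.030)
pick("weight_mid",(.5772,-.0592),.027,35)
E
```

```text
touch True -0.0003406259132939689
placed [ 0.51738092 -0.29240718] 32.5167
wrist (array([ 0.57944586, -0.05859227]), array([ 4.43773729e-08, -4.37331579e-07]), [0.91])
hit False
grip 0.42269723404487647 34.999972097575665 [ 0.57834795 -0.05886097  0.00802731]
lift 0.4283121046281781 34.99987461604178 [-0.14095367  0.19374754 -4.97277101] 37.4833
```

```bash
python3 - <<'E'
from h import *
place("green",-1,.027)
f=env.grab_frame("wrist"); cv2.imwrite("pics/green_w.png",f["image"])
env.move_straight([.40,0,.3],rate=.25)
fs=[env.grab_frame("top"),env.grab_frame("side")]
cv2.imwrite("pics/end.png",cv2.resize(np.vstack([fs[0]["image"][100:300,140:520],fs[1]["image"][80:390,140:520]]),None,fx=1.15,fy=1.15))
for t,x,b in [("red_bottle_mid",comp("blue",1),.004),("crucible_mid",comp("blue",-1),.004),("yellow_bottle_mid",comp("green",1),.004),("weight_mid",comp("green",-1),.004),("white_bottle_mid",(.4496,-.0581),0),("stopper_mid",(.7,-.0713),0)]:
    try: r=fit(fs,t,x,b); print(t,r[0]-x,r[1],r[2])
    except Exception as e: print(t,"none",e)
E
```

```text
touch True -0.00022858400597573075
placed [ 0.45901908 -0.23199282] 41.9417
red_bottle_mid [0.00542887 0.00119273] [ 2.78365232  1.46479364 -0.15280013 -6.65846553] [0.44, 0.7]
crucible_mid [-0.00202769 -0.0003402 ] [-1.49219792e-06 -1.04777064e-06] [0.83]
yellow_bottle_mid [ 6.27581451e-05 -2.83427758e-04] [ 0.35149743 -0.74845997 -0.62906737  0.15556153] [0.75, 0.66]
weight_mid [-0.00074472  0.00016271] [ 0.55948868 -0.58957701 -0.55099613 -0.13734712] [0.63, 0.9]
white_bottle_mid none need at least one array to concatenate
stopper_mid [ 0.00013821 -0.00050171] [ 0.26009043 -0.75221827 -0.68172099  0.1284802 ] [0.58, 0.67]
```

View pics/end.png

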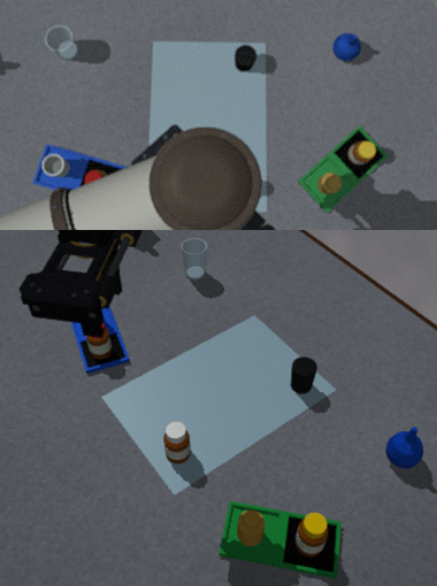

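View pics/green_w.png

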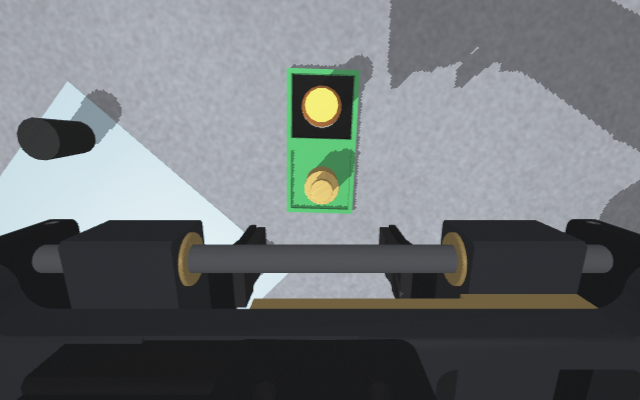

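The green kit stands upright: yellow bottle at (321,106) and weight at (321,187) in the wrist view. The end views show the red bottle and crucible in the blue tray, with the white bottle, stopper, beaker and bulb where they were. I'm handing in.

```bash
python3 -c "
from workcell import env
print(env.close_job(), env.read_state()['clock'])"
```

```text
the job is handed in; nothing more can be done
the job is handed in; nothing more can be done
```

Both kits are made up as asked and the job is handed in at about 44 s on the robot's clock: the final pictures show all four items upright in their compartments and the spares, beaker and bulb undisturbed.

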